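# Take a toasted roll out of the sandwich press with tongs

### The job

Raise the lid of the sandwich press to about 70 degrees and let go, so that its stiff hinge keeps it there. Then pick up the kitchen tongs, close them on the toasted roll in the press - never touch the roll with the gripper itself - and carry it over to the blue plate. Finish while still holding the roll up in the tongs, clear above the middle of the plate by roughly a hand's breadth; leave the plate and the other things on the counter where they are.

Things in the scene. Friction and masses are not known exactly. Their poses are not given: they have to be found in the camera images.
- press: Sandwich press (contact grill), fixed: black base 220 deep x 270 wide x 58 high mm, steel lid hinged along its far edge. Origin: centre of its underside; +x points to the hinge side, -x is the front, where the lid's handle is; near yaw 0. Two hinge arms 12 mm wide stand at the far corners (x 95, y +-128, up to z 118 mm).
- grill_plate (a point): Middle of the flat dark lower grill plate (190 x 240 mm) of the press, on its top face, 58 mm above the counter.
- lid (a joint): Lid angle in rad: 0 shut (level), grows as the front rises, 1.22 = 70 degrees, stop at 1.9. Starts at 0.03 to 0.2. A friction hinge (1.3 N m) keeps the lid (0.7 kg) at any angle; raising takes about 9 N at the handle. Lid: 187 mm from hinge to front edge, 240 wide, 44 thick (8 mm below to 36 mm above the hinge axis when shut, 40 mm above the grill plate).
- lid_hinge (a point): Middle of the lid's hinge axis, on the press at x 95, z 106 mm of its frame; the axis runs along the press's y.
- lid_handle (a point): Middle of the lid's handle: round black rubber bar, 18 mm diameter, 180 mm long, parallel to the hinge, held in front of the lid by a rod at each end. Shut, it is 235 mm in front of the hinge axis and 16 mm above it, with a 39 mm gap between bar and lid edge. It moves with the lid; the point's y axis is along the bar.
- tongs: Sprung steel kitchen tongs with teal silicone grips, lying on the counter with the two arms side by side; 30 mm high, 0.13 kg. Origin: midway between the two grips, at the underside; +x to the jaws, y the closing direction, z up. Spring joint at x -115, hanging loop to x -159, jaw ends at x 139 mm. Let go, the spring opens them.
- tongs_grip (a point): Middle between the two grips, 15 mm above the tongs' origin. Each grip is 74 mm long (x +-37), 26 mm high, 62 mm over their outsides at rest. Squeezed to 55 mm there the jaws are about 87 mm apart; at about 38 mm the jaws hold the roll's 54 mm and the grips' outsides are nearly parallel. The spring pushes 5 N at each grip at first, 9 N when closed on the roll.
- tongs_jaw (a point): Middle between the tongs' two jaws: 110 mm ahead of the tongs' origin (x) and 15 mm above it. Each jaw is an upright steel plate 46 mm long (x 87 to 135 mm) and 30 mm high (from the underside up); about 101 mm clear between them at rest.
- tong_left: The tongs' arm on the +y side, with its grip and jaw. Origin at its pivot at the spring end (x -115, y 9 mm of the tongs).
- tong_right: The tongs' arm on the -y side, with its grip and jaw. Origin at its pivot at the spring end (x -115, y -9 mm of the tongs).
- roll: Toasted oblong bread roll lying on the grill plate inside the press, golden with four dark grill marks: 74 mm long (x, ends round) x 54 mm wide (y) x 36 mm high, about 60 g. Origin: centre of its underside. Its length points away from the robot within about 25 degrees; the lid covers it until raised. Take it across its width.
- roll_center (a point): Centre of the toasted roll, 18 mm above its underside.
- plate: Blue plate, 200 mm across, 20 mm high, lying loose on the counter on the other side of the press from the tongs. Origin: centre of its underside.
- mug: White mug, 80 mm across, 95 mm high, loose. Not needed. Origin at the underside.
- jam: Jam jar, 68 mm across, 100 mm high, loose. Not needed. Origin at the underside.
- shaker: Steel salt shaker, 44 mm across, 80 mm high, loose. Not needed. Origin at the underside.
- mill: Dark wooden pepper mill, 54 mm across, 165 mm high, loose. Not needed. Origin at the underside.
- spatula: Spatula with a wooden handle and a black blade, lying on the counter, loose. Not needed.
Not all that is in view belongs to the job. Of the things that look like the plate, take the one that is farthest to the robot's left at the start.

How it is judged:
On the way, in this order (a step that is already met when the one before it is completed fails the run):
1. the lid stands by itself between 60 and 80 degrees, let go (value of joint lid between 1.047 and 1.396 rad and contact force between press and the arm below 0.1 N and contact force between press and the fingers below 0.1 N), for 0.3 s.
2. the roll is gripped between both jaws of the tongs and lifted off the grill plate (contact force between roll and tong_left above 0.3 N and contact force between roll and tong_right above 0.3 N and contact force between roll and the fingers below 0.05 N and contact force between roll and press below 0.05 N and contact force between tongs and the fingers above 1 N and height (world z) of roll above 0.08 m), for 0.2 s.
At the end, for the whole second after the job is handed in: Lid at 60 to 80 degrees. Roll squeezed by both tong jaws (over 0.3 N each), its centre within 50 mm of the plate's centre in plan, its underside 60 to 250 mm above the counter, still. The fingers hold the tongs, not the roll; roll and tongs touch neither plate nor press (value of joint lid between 1.047 and 1.396 rad and contact force between roll and tong_left above 0.3 N and contact force between roll and tong_right above 0.3 N and contact force between roll and the fingers below 0.05 N and contact force between each of roll, tongs and press below 0.05 N and contact force between tongs and the fingers above 1 N and horizontal distance between roll_center and plate below 0.05 m and height (world z) of roll between 0.06 and 0.25 m and contact force between roll and the arm below 0.05 N and contact force between each of roll, tongs and plate below 0.05 N and height (world z) of tongs above 0.04 m and linear speed of roll below 0.03 m/s); the arm keeps its last pose, push and grip.
It fails at once if the robot itself touches the roll (contact force between roll and the fingers above 0.3 N or contact force between roll and the arm above 0.3 N).
It fails at once if the plate is moved more than 30 mm (distance of plate from where it was at the start of the episode above 0.03 m).
It fails at once if another thing on the counter is moved more than 30 mm (distance of any of mug, jam, shaker, mill, spatula from where it was at the start of the episode above 0.03 m).
It fails at once if a thing standing on the counter is knocked over (angle between any of mug, jam, shaker, mill's own z axis and vertical above 0.5 rad).
It also fails if it takes over 72 s, if anything falls off the work surface, if the arm or the gripper's body presses on something with over 40 N, if the wrist force passes 120 N, or if a joint passes its speed limit or range.

### The arm

A 7-joint arm with a two-finger parallel gripper is mounted at the origin on the work surface. World frame = base frame: x ahead of the robot, y to its left, z up, the work surface at z = 0. Lengths are in m, angles in rad, forces in N, time in s.
With the tool pointing down it reaches from about 0.425 to 0.8 m from the base axis. Payload 8.3 kg.
Tool frame: the origin (TCP) lies at the very end of the fingers, on their centre line; the grasp point (between the pads) lies bot.tcp_to_grasp behind it (bot.tcp_to_grasp is the distance from the TCP to the grasp point, in m); z points along the fingers, y is the direction in which the jaws open and shut (so a half turn about z gives the same grasp; the last joint's range is limited). The gripper opens to 85 mm and grips with 20 to 120 N. Pads are 22 mm wide; open, the fingers measure 114 mm over their backs; the gripper's body (76 mm by 85 mm) begins 54 mm behind the grasp point. The pads swing forward as they close: fully open they stand 13 mm farther back than shut.
Start: joints at [-1.322, 0.383, 0.016, 1.37, -0.006, 1.388, -0.046], TCP at [0.192, 0.595, 0.231] pointing down, gripper open.
Joint ranges: [-2.95, 2.95], [-0.25, 2.06], [-1.52, 1.56], [0.18, 2.33], [-1.44, 4.58], [0.02, 2.06], [-3.01, 3.01]. Speed limits (rad/s): [2.39, 2.39, 3.01, 3.01, 3.14, 3.14, 3.14].

### API

Orientations are given as a 3x3 rotation matrix whose columns are the frame's x, y, z axes.
In Python, from bench import bot gives the robot as it stands. The module is installed in compiled form; this text tells all that it offers.
- The arm moves only by the tool servo_tool, never from a script. Its argument "increments" is a list that holds one entry, the list of rows, each a list of 7 numbers: the gripper command: -1 is shut, 1 is fully open, values between are in proportion, then the shift along the world's x, y, z normalised to -1 to 1, where 1 is 0.2 m, then the turn, a rotation vector about the world's x, y, z normalised to -1 to 1, where 1 is 60 degrees. In form: [[[fingers, tx, ty, tz, wx, wy, wz], ...]]. A call has 1 to 20 rows; each row is the pose to reach, as a shift and turn from the pose commanded when the call began; what a row does not reach only later rows make up. A row lasts 1/8 s, in which the tool goes at most 62.5 mm and 10.7 degrees, less where a joint would pass 70% of its speed; a pose out of reach is approached as far as the arm can. A call with a number of a shift or a turn outside -1 to 1 is refused whole. A call with a gripper value outside its range is refused whole. The fingers move at their own pace and stop on an object; the grip force is fixed at half the most. Time passes only in rows, so rows that repeat a pose let the fingers close. It gives the time, the measured TCP pose, the force and the opening at its end, in the units of the state.
- bot.observe(): the state, without advancing time (a new reading comes with each control period).
- bot.snapshot(name): name is "scene" or "top" or "wrist"; returns the picture (420x560x3 uint8, red, green, blue); there is no depth.
- bot.camera_info(name): a dict with "fx", "fy", "cx", "cy" (pixels), "cam_to_world" (4x4, takes a point from camera to world coordinates); the wrist camera has in their place "tool_from_camera" (4x4, takes a point from camera to tool coordinates, whose origin is the TCP and whose axes are the flange's). Camera axes: x right, y down, z forward; pixel columns grow to the right and rows downward; lengths in m; the calibration is good to about 2 mm. A picture is of the moment at which its call begins: read the wrist's pose just before it. camera_info takes no time and is no camera call.
- bot.finish_job(): hands the job in, once; it reports no verdict.
The state is a dict: "t": time; "qpos": joint angles; "qd": joint speeds; "joint_torque": joint torques, N m; "tool_pos": TCP position; "eef_rot": TCP orientation; "ft_force": force on the tool from outside, world axes, zero at the start; "ft_torque": the same for the moment, N m; "opening": finger opening in m.
Only numpy, scipy, OpenCV 4.12 (cv2) and the standard library are available. Lean on these libraries where they do the work, as an engineer would, in place of code of your own. Each camera call takes 0.05 s, during which the arm holds its last target. There are 200 camera calls.

## Working session

There is one attempt and no reset: what is moved stays moved. The work goes in short steps, Python scripts to look and compute and a tool call to move; the robot and the scene stay as the last step left them, time stands still between calls to the robot, and variables do not carry over. Pictures are saved under pics/ and viewed, about 8 in all and at most 12, crops included, and the job is handed in when it is done.

Besides the shell and the picture viewer there is one more tool, called after ">>>" as name(argument=value, ...) on one line, values as JSON. servo_tool: Moves the arm, as the interface text tells. Its arguments: {"type":"object","properties":{"increments":{"type":"array","items":{"type":"array","items":{"type":"array","items":{"type":"number"}}}}},"required":["increments"]}

```bash
mkdir -p pics
cat > h.py <<'E'
import numpy as np,cv2
from bench import bot
def snap(n,f):
    s=bot.observe(); im=bot.snapshot(n); cv2.imwrite('pics/'+f+'.png',im[:,:,::-1]); return im,s
def ray(n,u,v,s=None):
    c=bot.camera_info(n)
    if n=='wrist':
        T=np.eye(4);T[:3,:3]=s['eef_rot'];T[:3,3]=s['tool_pos'];M=T@np.array(c['tool_from_camera'])
    else: M=np.array(c['cam_to_world'])
    d=M[:3,:3]@np.array([(u-c['cx'])/c['fx'],(v-c['cy'])/c['fy'],1]); return M[:3,3],d/np.linalg.norm(d)
def onz(n,u,v,z,s=None):
    o,d=ray(n,u,v,s); return o+d*(z-o[2])/d[2]
def proj(n,P,s=None):
    c=bot.camera_info(n); 
    if n=='wrist':
        T=np.eye(4);T[:3,:3]=s['eef_rot'];T[:3,3]=s['tool_pos'];M=T@np.array(c['tool_from_camera'])
    else: M=np.array(c['cam_to_world'])
    p=np.linalg.inv(M)@np.append(P,1); return c['fx']*p[0]/p[2]+c['cx'],c['fy']*p[1]/p[2]+c['cy']
E
python3 - <<'E'
from h import *
a,_=snap('scene','s0');b,s=snap('top','t0')
cv2.imwrite('pics/b0.png',cv2.resize(np.vstack([a,b])[:,:,::-1],None,fx=.71,fy=.71))
np.set_printoptions(precision=3,suppress=True)
for k in s: print(k,np.array(s[k]))
print(bot.tcp_to_grasp)
for n in('scene','top','wrist'): print(bot.camera_info(n))
E
```

```text
t 0.05
qpos [-1.322  0.384  0.016  1.371 -0.006  1.388 -0.047]
qd [ 0.001 -0.    -0.003 -0.001  0.003 -0.002  0.002]
joint_torque [  0.002 -62.97    0.848 -37.314   0.017   0.011   0.   ]
tool_pos [0.192 0.594 0.23 ]
eef_rot [[-0.952  0.307 -0.001]
 [ 0.307  0.952 -0.002]
 [-0.    -0.002 -1.   ]]
ft_force [0.614 0.828 0.176]
ft_torque [ 0.014  0.001 -0.038]
opening 0.08515192705071105
0.0187
{'fx': 385.8419691209214, 'fy': 385.8419691209214, 'cx': 277.0469787824742, 'cy': 211.60831646694655, 'cam_to_world': array([[ 0.249,  0.527, -0.813,  1.381],
       [ 0.968, -0.146,  0.202, -0.215],
       [-0.012, -0.837, -0.547,  0.695],
       [ 0.   ,  0.   ,  0.   ,  1.   ]])}
{'fx': 446.49100132028235, 'fy': 446.49100132028235, 'cx': 282.60784413998226, 'cy': 211.10676221800253, 'cam_to_world': array([[ 0.027, -0.994,  0.105,  0.315],
       [-1.   , -0.027,  0.001,  0.006],
       [ 0.002, -0.105, -0.994,  1.666],
       [ 0.   ,  0.   ,  0.   ,  1.   ]])}
{'fx': 304.18807379144084, 'fy': 304.18807379144084, 'cx': 276.9572390653129, 'cy': 209.7603014478365, 'tool_from_camera': array([[-0.   , -0.956, -0.293,  0.076],
       [ 1.   , -0.   ,  0.001, -0.   ],
       [-0.001, -0.293,  0.956, -0.143],
       [ 0.   ,  0.   ,  0.   ,  1.   ]])}
```

View pics/t0.png

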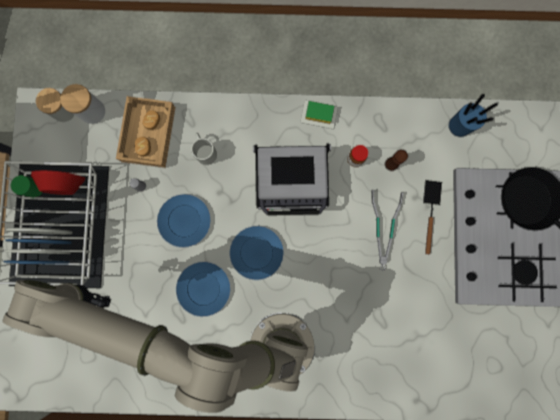

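View pics/s0.png

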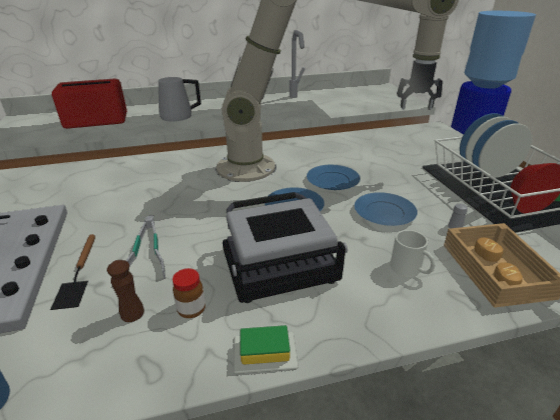

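The top view shows the press at about (292,180) with its handle at row 210. The tongs are at (385,225) with their jaws pointing away from the robot. Of the three blue plates, the leftmost is at (184,220). The scene view shows the lid nearly shut and agrees with this layout. Next I'll take measurements.

Run:
```python
from h import *
np.set_printoptions(precision=3,suppress=True)
im=cv2.imread('pics/t0.png');hsv=cv2.cvtColor(im,cv2.COLOR_BGR2HSV)
m=cv2.inRange(hsv,(95,110,40),(125,255,255))
for c in cv2.findContours(m,0,2)[0]:
    if cv2.contourArea(c)>800:
        e=cv2.fitEllipse(c); print('plate',np.round(e[0]),np.round(e[1]),onz('top',*e[0],.018))
m=cv2.inRange(hsv,(70,60,40),(94,255,255)); G=[]
for c in cv2.findContours(m,0,2)[0]:
    if cv2.contourArea(c)>25:
        r=cv2.minAreaRect(c);print('teal',r,onz('top',*r[0],.028))
c=im[130:225,245:340]; cv2.imwrite('pics/c1.png',cv2.resize(np.hstack([c,im[180:275,350:445]]),None,fx=4,fy=4,interpolation=cv2.INTER_CUBIC))
```

```text
plate [203. 289.] [51. 52.] [0.197 0.29  0.018]
plate [256. 252.] [50. 51.] [0.335 0.1   0.018]
plate [183. 220.] [50. 51.] [0.445 0.373 0.018]
teal ((392.06158447265625, 228.00772094726562), (3.1008682250976562, 18.357141494750977), 7.125016689300537) [ 0.437 -0.397  0.028]
teal ((377.5, 226.5), (19.0, 3.0), 90.0) [ 0.441 -0.343  0.028]
```

View pics/c1.png

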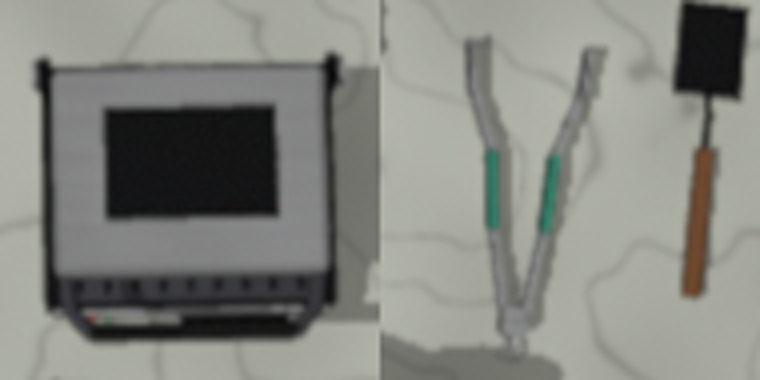

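Crop: the press's hinge arm tops are at crop (43,68) and (332,62), and the bar is at about crop (193,325). The tongs' spring is at (515,325) and their jaws are at (478,45) and (594,48).

Run:
```python
from h import *
np.set_printoptions(precision=3,suppress=True)
f=lambda u,v,z,x0=245,y0=130:onz('top',x0+u/4-.4,y0+v/4-.4,z)
a=f(43,68,.118);b=f(332,62,.118);print('arms',a,b,'mid',(a+b)/2,'yaw',np.arctan2(-(b-a)[0]*-1,-(b-a)[1]))
for z in(.122,.145,.17):print('bar',f(193,325,z),f(90,325,z),f(295,325,z))
# lid front top edge
for z in(.142,.16,.18):print('lidedge',f(193,275,z))
j=(f(478-380,45,.03,350,180)+f(594-380,48,.03,350,180))/2;s=f(515-380,325,.02,350,180);print('tongs jaw',j,'spring',s,'yaw deg',np.degrees(np.arctan2(j[1]-s[1],j[0]-s[0])),'origin est',s+(j-s)*115/254)
```

```text
arms [0.706 0.11  0.118] [ 0.718 -0.146  0.118] mid [ 0.712 -0.018  0.118] yaw 0.048885283691540736
bar [ 0.48  -0.029  0.122] [0.478 0.061 0.122] [ 0.483 -0.117  0.122]
bar [ 0.478 -0.028  0.145] [0.476 0.06  0.145] [ 0.48  -0.115  0.145]
bar [ 0.475 -0.028  0.17 ] [0.473 0.059 0.17 ] [ 0.478 -0.113  0.17 ]
lidedge [ 0.522 -0.027  0.142]
lidedge [ 0.519 -0.027  0.16 ]
lidedge [ 0.516 -0.026  0.18 ]
tongs jaw [ 0.573 -0.383  0.03 ] spring [ 0.316 -0.367  0.02 ] yaw deg -3.631306901420922 origin est [ 0.433 -0.374  0.025]
```

>>> servo_tool(increments=[[[1,0.25,-0.3,0.1,0,0,-0.13],[1,0.5,-0.6,0.2,0,0,-0.26],[1,0.7,-0.9,0.25,0,0,-0.39],[1,0.75,-1,0.25,0,0,-0.4]]])

```text
t: 0.6
tool_pos: [0.3397, 0.3978, 0.2808]
eef_rot: [[-0.743, 0.669, 0.0], [0.669, 0.743, 0.0], [0.0, 0.0, -1.0]]
ft_force: [1.3, 1.5, 0.2]
opening: 0.0854
```

>>> servo_tool(increments=[[[1,0.2,-0.3,0,0,0,-0.13],[1,0.35,-0.6,0,0,0,-0.26],[1,0.45,-0.9,0,0,0,-0.39],[1,0.5,-1,0,0,0,-0.4]]])

```text
t: 1.1
tool_pos: [0.4395, 0.1959, 0.2806]
eef_rot: [[-0.403, 0.915, -0.0], [0.915, 0.403, -0.0], [-0.0, -0.0, -1.0]]
ft_force: [0.2, 0.1, -0.2]
opening: 0.0852
```

>>> servo_tool(increments=[[[1,0.04,-0.3,0,0,0,-0.13],[1,0.08,-0.6,0,0,0,-0.26],[1,0.1,-0.9,0,0,0,-0.37],[1,0.1,-1,0,0,0,-0.37],[1,0.1,-1,0,0,0,-0.37],[1,0.1,-1,0,0,0,-0.37]]])

```text
t: 1.85
tool_pos: [0.4585, 0.001, 0.2803]
eef_rot: [[-0.036, 0.999, -0.001], [0.999, 0.036, 0.0], [0.0, -0.001, -1.0]]
ft_force: [-0.5, 0.4, 0.1]
opening: 0.0856
```

Run:
```python
from h import *
im,s=snap('wrist','w1')
for th in(.03,.1,.2):
    z=.106+.016*np.cos(th)+.235*np.sin(th);print(th,[np.round(proj('wrist',[.478,y,z],s)) for y in(.06,-.028,-.115)])
```

```text
0.03 [array([302., 136.]), array([297., 224.]), array([292., 298.])]
0.1 [array([303., 137.]), array([298., 229.]), array([293., 306.])]
0.2 [array([305., 139.]), array([299., 238.]), array([294., 320.])]
```

View pics/w1.png

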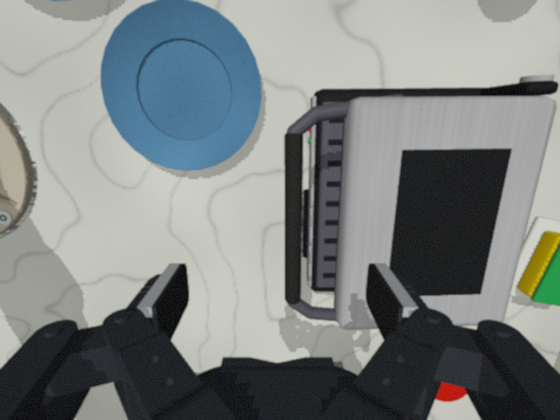

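The wrist view shows the bar from (293,131) to (292,304). Since the bar is 180 mm long, I can use that to find its height.

Run:
```python
from h import *
np.set_printoptions(precision=3,suppress=True)
s=bot.observe()
for z in(.12,.13,.14,.15,.16,.17):
    a=onz('wrist',293,131,z,s);b=onz('wrist',292,304,z,s);print(z,np.linalg.norm(a-b),a,b,(a+b)/2, onz('top',245+193/4-.4,130+325/4-.4,z)[:2])
```

```text
0.12 0.1932299788056791 [0.47  0.064 0.12 ] [ 0.479 -0.129  0.12 ] [ 0.475 -0.033  0.12 ] [ 0.481 -0.029]
0.13 0.18686411036069844 [0.47  0.064 0.13 ] [ 0.478 -0.122  0.13 ] [ 0.474 -0.029  0.13 ] [ 0.48  -0.028]
0.14 0.18049824191571778 [0.469 0.065 0.14 ] [ 0.477 -0.116  0.14 ] [ 0.473 -0.025  0.14 ] [ 0.479 -0.028]
0.15 0.1741323734707371 [0.469 0.065 0.15 ] [ 0.476 -0.109  0.15 ] [ 0.473 -0.022  0.15 ] [ 0.477 -0.028]
0.16 0.16776650502575646 [0.468 0.066 0.16 ] [ 0.476 -0.102  0.16 ] [ 0.472 -0.018  0.16 ] [ 0.476 -0.028]
0.17 0.16140063658077586 [0.467 0.066 0.17 ] [ 0.475 -0.095  0.17 ] [ 0.471 -0.015  0.17 ] [ 0.475 -0.028]
```

>>> servo_tool(increments=[[[-0.15,0.08,-0.14,0,0,0,0],[-0.15,0.08,-0.14,-0.1,0,0,0],[-0.15,0.08,-0.14,-0.2,0,0,0],[-0.15,0.08,-0.14,-0.3,0,0,0],[-0.15,0.08,-0.14,-0.4,0,0,0],[-0.15,0.08,-0.14,-0.5,0,0,0],[-0.15,0.08,-0.14,-0.6,0,0,0],[-0.15,0.08,-0.14,-0.7,0,0,0],[-0.15,0.08,-0.14,-0.8,0,0,0],[-0.15,0.08,-0.14,-0.8,0,0,0]]])

```text
t: 3.15
tool_pos: [0.4735, -0.027, 0.1192]
eef_rot: [[-0.036, 0.999, -0.003], [0.999, 0.036, -0.001], [-0.0, -0.003, -1.0]]
ft_force: [-0.8, -0.5, 0.8]
opening: 0.0362
```

>>> servo_tool(increments=[[[-0.5,0,0,0,0,0,0],[-1,0,0,0,0,0,0],[-1,0,0,0,0,0,0],[-1,0,0,0,0,0,0],[-1,0,0,0,0,0,0]]])

```text
t: 3.78
tool_pos: [0.4755, -0.0278, 0.1212]
eef_rot: [[-0.034, 0.999, 0.002], [0.999, 0.034, 0.001], [0.001, 0.002, -1.0]]
ft_force: [4.2, 3.8, 2.7]
opening: 0.0161
```

>>> servo_tool(increments=[[[-1,0.01,0,0.08,0,0,0],[-1,0.03,0,0.15,0,0,0],[-1,0.07,0,0.26,0,0,0],[-1,0.115,0,0.37,0,0,0],[-1,0.175,0.005,0.47,0,0,0],[-1,0.24,0.01,0.57,0,0,0],[-1,0.32,0.01,0.655,0,0,0],[-1,0.405,0.015,0.735,0,0,0],[-1,0.5,0.02,0.81,0,0,0],[-1,0.6,0.02,0.87,0,0,0],[-1,0.705,0.025,0.92,0,0,0],[-1,0.84,0.03,0.97,0,0,0],[-1,0.84,0.03,0.97,0,0,0],[-1,0.84,0.03,0.97,0,0,0]]])

```text
t: 5.52
tool_pos: [0.6439, -0.0226, 0.3215]
eef_rot: [[-0.034, 0.999, 0.009], [0.999, 0.034, 0.001], [0.001, 0.009, -1.0]]
ft_force: [-5.3, 4.7, 34.2]
opening: 0.0155
```

Run:
```python
from h import *
im,s=snap('scene','s1');print(s['tool_pos'],s['ft_force'],s['opening'])
```

```text
[ 0.64391637 -0.02259196  0.32147725] [-5.32123732  4.68747274 34.22713627] 0.015481741044648356
```

View pics/s1.png

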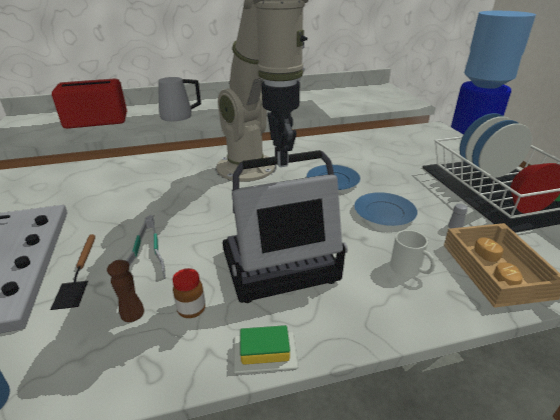

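The lid stands at about 70° and is still held. Next I'll take off the radial load, open the fingers and go up.

>>> servo_tool(increments=[[[-1,0,0,0.04,0,0,0],[-1,0,0,0.04,0,0,0],[-0.2,0,0,0.04,0,0,0],[0,0,0,0.04,0,0,0],[0,0,0,0.04,0,0,0],[0,0,0,0.1,0,0,0],[0,0,0,0.2,0,0,0],[0,0,0,0.4,0,0,0],[0.3,-0.2,0,0.5,0,0,0],[0.3,-0.5,0,0.5,0,0,0],[0.3,-0.8,0,0.5,0,0,0],[0.3,-1,0,0.5,0,0,0],[0.3,-1,0,0.5,0,0,0]]])

```text
t: 7.2
tool_pos: [0.4408, -0.0232, 0.4168]
eef_rot: [[-0.034, 0.999, 0.004], [0.999, 0.034, 0.004], [0.004, 0.004, -1.0]]
ft_force: [0.8, 0.2, 0.4]
opening: 0.0555
```

Run:
```python
from h import *
np.set_printoptions(precision=3,suppress=True)
im,s=snap('wrist','w2');b,_=snap('top','t2');print(s['tool_pos'],s['qpos'])
cv2.imwrite('pics/c2.png',np.hstack([cv2.resize(im[:,:,::-1],None,fx=.85,fy=.85),cv2.resize(b[105:276,235:365,::-1],(271,357))]))
H=[.711,-.018,.106]
for th in(1.05,1.22,1.4):
    print(th,np.round(proj('wrist',[.711-.235*np.cos(th)+.016*np.sin(th),-.02,.106+.235*np.sin(th)+.016*np.cos(th)],s)))
```

```text
[ 0.441 -0.023  0.417] [-0.708 -0.081  0.643  1.482  0.045  1.721 -0.026]
1.05 [478. 214.]
1.22 [536. 221.]
1.4 [598. 226.]
```

View pics/c2.png

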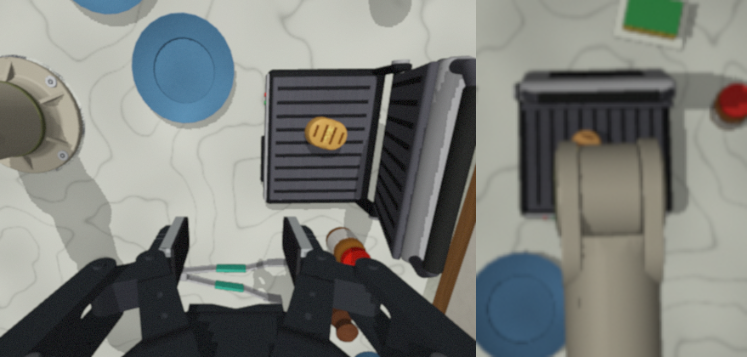

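Wrist view: the handle is at about column 545, where 1.22 rad would put it at 536, so the lid is at about 1.24. The roll is at (384,157) and tilted. The tongs' grips are at (270,315) and (270,338). I'll measure both.

Run:
```python
from h import *
np.set_printoptions(precision=3,suppress=True)
s=bot.observe();im=cv2.imread('pics/w2.png');hsv=cv2.cvtColor(im,cv2.COLOR_BGR2HSV)
m=cv2.inRange(hsv,(10,90,90),(30,255,255));m[:,450:]=0;m[260:]=0;m=cv2.morphologyEx(m,cv2.MORPH_CLOSE,np.ones((9,9)))
c=max(cv2.findContours(m,0,2)[0],key=cv2.contourArea)
P=np.array([onz('wrist',*p[0],.076,s)[:2] for p in c]).astype(np.float32)
r=cv2.minAreaRect(P*1000);M=cv2.moments(P*1000);print('roll',r,M['m10']/M['m00'],M['m01']/M['m00'])
mm=P.mean(0);hull=cv2.convexHull(P)[:,0]*1000
e=cv2.fitEllipse((P*1000).reshape(-1,1,2));print('ell',e)
m=cv2.inRange(hsv,(70,60,40),(94,255,255))
for c in cv2.findContours(m,0,2)[0]:
    if cv2.contourArea(c)>60:
        r=cv2.minAreaRect(c);print('teal',r[0],r[1],onz('wrist',*r[0],.02,s)); P=np.array([onz('wrist',*p[0],.02,s)[:2] for p in c]).astype(np.float32); vx=cv2.fitLine(P,2,0,.01,.01).ravel();print(np.degrees(np.arctan2(vx[1],vx[0])))
```

```text
roll ((608.7449340820312, -1.4685173034667969), (55.32599639892578, 80.80816650390625), 74.49140167236328) 608.6746436206541 -1.3726012821621485
ell ((608.7105712890625, -1.3703012466430664), (56.3458366394043, 81.73650360107422), 73.95962524414062)
teal (269.545654296875, 336.6653137207031) (34.048526763916016, 9.548001289367676) [ 0.439 -0.393  0.02 ]
-12.058295
teal (271.0, 315.5) (9.0, 34.0) [ 0.44 -0.34  0.02]
1.2290791
```

>>> servo_tool(increments=[[[0.6,0,-0.2,-0.1,0,0,-0.17],[1,0,-0.4,-0.2,0,0,-0.34],[1,0,-0.6,-0.3,0,0,-0.51],[1,0,-0.8,-0.4,0,0,-0.68],[1,0,-1,-0.5,0,0,-0.85],[1,0,-1,-0.5,0,0,-0.85]]])

```text
t: 8.05
tool_pos: [0.4416, -0.2261, 0.3132]
eef_rot: [[0.761, 0.648, -0.004], [0.648, -0.761, -0.003], [-0.005, -0.0, -1.0]]
ft_force: [-0.1, -0.2, -0.4]
opening: 0.0855
```

>>> servo_tool(increments=[[[1,0,-0.2,-0.2,0,0,-0.17],[1,0,-0.4,-0.4,0,0,-0.34],[1,0,-0.6,-0.6,0,0,-0.51],[1,-0.01,-0.72,-0.7,0,0,-0.68],[1,-0.01,-0.72,-0.75,0,0,-0.77],[1,-0.01,-0.72,-0.75,0,0,-0.77],[1,-0.01,-0.72,-0.75,0,0,-0.77]]])

```text
t: 8.93
tool_pos: [0.4416, -0.3661, 0.165]
eef_rot: [[0.996, -0.088, 0.0], [-0.088, -0.996, -0.001], [0.0, 0.001, -1.0]]
ft_force: [-0.6, -0.3, -0.5]
opening: 0.0853
```

Run:
```python
from h import *
np.set_printoptions(precision=3,suppress=True)
im,s=snap('wrist','w3');print(s['tool_pos'],s['eef_rot'],s['qpos'],s['opening']);hsv=cv2.cvtColor(im[:,:,::-1].copy(),cv2.COLOR_BGR2HSV)
m=cv2.inRange(hsv,(70,60,40),(94,255,255))
for c in cv2.findContours(m,0,2)[0]:
    if cv2.contourArea(c)>60:
        P=np.array([onz('wrist',*p[0],.026,s)[:2] for p in c]).astype(np.float32);r=cv2.minAreaRect(P*1000);print('teal',cv2.boundingRect(c),r)
```

```text
[ 0.442 -0.366  0.165] [[ 0.996 -0.088  0.   ]
 [-0.088 -0.996 -0.001]
 [ 0.     0.001 -1.   ]] [-0.135  0.476  1.041  1.647 -0.427  1.267 -0.67 ] 0.08527352569301969
teal (245, 160, 18, 76) ((440.9230041503906, -343.6749267578125), (74.62299346923828, 9.813370704650879), 0.9529862999916077)
teal (301, 159, 16, 76) ((437.503173828125, -395.2275390625), (10.223201751708984, 74.19157409667969), 82.36388397216797)
```

View pics/w3.png

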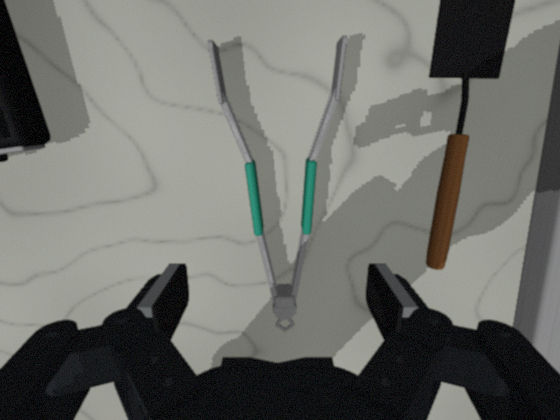

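The tongs lie central with their grips at columns 245–263 and 301–317. Now I'll make a small correction, descend and squeeze to about 52 mm.

>>> servo_tool(increments=[[[1,-0.012,-0.017,-0.15,0,0,0.028],[1,-0.012,-0.017,-0.35,0,0,0.028],[1,-0.012,-0.017,-0.55,0,0,0.028],[1,-0.012,-0.017,-0.7,0,0,0.028],[1,-0.012,-0.017,-0.8,0,0,0.028],[1,-0.012,-0.017,-0.82,0,0,0.028],[1,-0.012,-0.017,-0.82,0,0,0.028],[0.5,-0.012,-0.017,-0.82,0,0,0.028],[0.35,-0.012,-0.017,-0.82,0,0,0.028],[0.2,-0.012,-0.017,-0.82,0,0,0.028],[0.2,-0.012,-0.017,-0.82,0,0,0.028],[0.2,-0.012,-0.017,-0.82,0,0,0.028]]])

```text
t: 10.48
tool_pos: [0.4394, -0.371, 0.0026]
eef_rot: [[0.998, -0.063, 0.003], [-0.063, -0.998, -0.002], [0.003, 0.002, -1.0]]
ft_force: [-0.7, 0.2, 9.7]
opening: 0.0513
```

>>> servo_tool(increments=[[[0.2,0,0,0.03,0,0,0],[0.2,0,0,0.06,0,0,0],[0.2,0,0,0.1,0,0,0],[0.2,0,0,0.2,0,0,0],[0.2,0,0,0.35,0,0,0],[0.2,0,0,0.5,0,0,0],[0.2,0,0,0.6,0,0,0],[0.2,0,0,0.6,0,0,0]]])

```text
t: 11.48
tool_pos: [0.4389, -0.3705, 0.1223]
eef_rot: [[0.998, -0.062, 0.003], [-0.062, -0.998, -0.001], [0.003, 0.001, -1.0]]
ft_force: [0.6, -0.4, -1.2]
opening: 0.0514
```

Run:
```python
from h import *
np.set_printoptions(precision=3,suppress=True)
im,s=snap('wrist','w4');b,_=snap('scene','s4');print(s['tool_pos'],s['eef_rot'],s['qpos'],s['opening'],s['ft_force'])
cv2.imwrite('pics/c4.png',np.hstack([cv2.resize(im[:,:,::-1],None,fx=.8,fy=.8),cv2.resize(b[100:340,50:290,::-1],(336,336))]))
```

```text
[ 0.439 -0.37   0.122] [[ 0.998 -0.062  0.003]
 [-0.062 -0.998 -0.001]
 [ 0.003  0.001 -1.   ]] [-0.098  0.515  1.003  1.698 -0.466  1.186 -0.608] 0.05139226321304171 [ 0.554 -0.4   -1.235]
```

View pics/c4.png

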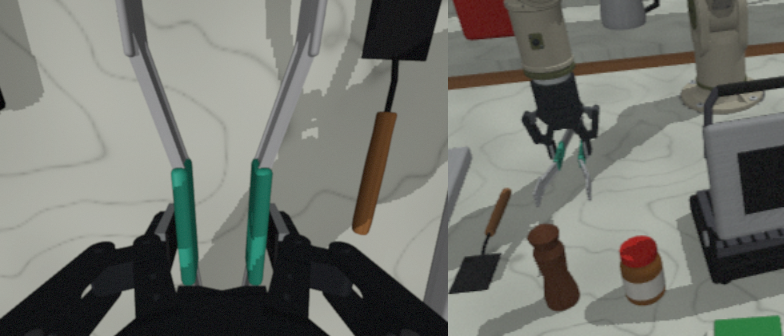

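The tongs are held clear of the counter by both grips. Their jaw ends are at scene (116,243) and (150,241). I'll check whether they hang level and plan the approach to the roll.

Run:
```python
from h import *
np.set_printoptions(precision=3,suppress=True)
s=bot.observe();R=s['eef_rot'];t=np.array(s['tool_pos']);fx=np.array([R[0][0],R[1][0],0]);fy=np.array([-fx[1],fx[0],0])
for pd in(-10,0,10):
  a=np.radians(pd)
  for sg in(1,-1):
    for h in (0,.03):
      print(pd,sg,h,np.round(proj('scene',t+fx*(.137*np.cos(a)+h*np.sin(a))+fy*sg*.04+[0,0,-.137*np.sin(a)+h*np.cos(a)-.001],),0))
im=cv2.imread('pics/s4.png');cv2.imwrite('pics/c5.png',cv2.resize(im[180:280,80:200],None,fx=5,fy=5,interpolation=cv2.INTER_CUBIC))
```

```text
-10 1 0 [148. 235.]
-10 1 0.03 [145. 224.]
-10 -1 0 [113. 239.]
-10 -1 0.03 [110. 228.]
0 1 0 [149. 243.]
0 1 0.03 [147. 233.]
0 -1 0 [115. 247.]
0 -1 0.03 [112. 237.]
10 1 0 [151. 250.]
10 1 0.03 [149. 242.]
10 -1 0 [118. 254.]
10 -1 0.03 [114. 246.]
```

View pics/c5.png

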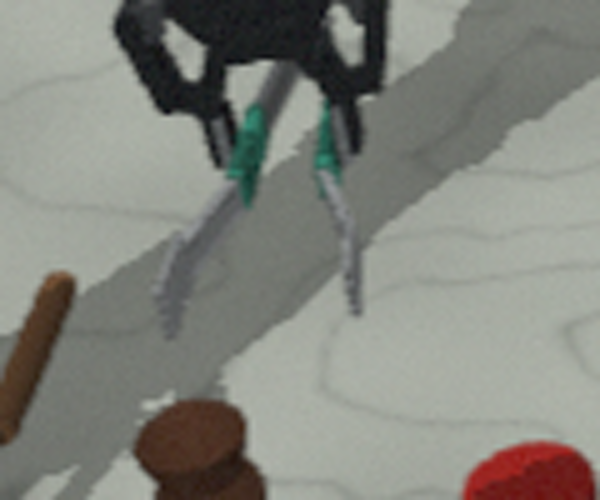

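The jaw ends match the level prediction. I'll carry the tongs over to hover above the roll.

>>> servo_tool(increments=[[[0.2,0,0,0.1,0,0,0],[0.2,0,0,0.25,0,0,0],[0.2,0,0,0.4,0,0,0],[0.2,0,0.1,0.4,0,0,0],[0.2,0,0.25,0.4,0,0,0],[0.2,0.02,0.4,0.4,0,0,0],[0.2,0.05,0.6,0.4,0,0,0],[0.2,0.08,0.8,0.4,0,0,0],[0.2,0.1,1,0.4,0,0,0]]])

```text
t: 12.7
tool_pos: [0.4582, -0.1688, 0.2011]
eef_rot: [[0.998, -0.063, -0.0], [-0.063, -0.998, -0.0], [-0.0, 0.0, -1.0]]
ft_force: [0.5, 0.5, -1.2]
opening: 0.0513
```

>>> servo_tool(increments=[[[0.2,0.03,0.15,0,0,0,0],[0.2,0.06,0.3,0,0,0,-0.04],[0.2,0.1,0.5,0,0,0,-0.08],[0.2,0.15,0.7,-0.05,0,0,-0.12],[0.2,0.2,0.85,-0.1,0,0,-0.16],[0.2,0.22,0.95,-0.15,0,0,-0.2],[0.2,0.22,0.99,-0.18,0,0,-0.2],[0.2,0.22,0.99,-0.18,0,0,-0.2],[0.2,0.22,0.99,-0.18,0,0,-0.2]]])

```text
t: 13.82
tool_pos: [0.5023, 0.0269, 0.1652]
eef_rot: [[0.963, -0.27, 0.001], [-0.27, -0.963, 0.0], [0.001, -0.0, -1.0]]
ft_force: [-0.7, 0.2, -1.3]
opening: 0.0515
```

Run:
```python
from h import *
np.set_printoptions(precision=3,suppress=True)
im,s=snap('wrist','w6');print(s['tool_pos'],s['eef_rot'],s['qpos'],s['opening'],s['ft_force'])
hsv=cv2.cvtColor(im[:,:,::-1].copy(),cv2.COLOR_BGR2HSV)
m=cv2.inRange(hsv,(10,90,90),(30,255,255));m=cv2.morphologyEx(m,cv2.MORPH_CLOSE,np.ones((9,9)))
c=max(cv2.findContours(m,0,2)[0],key=cv2.contourArea);print(cv2.boundingRect(c))
for z in(.076,.09):
    P=np.array([onz('wrist',*p[0],z,s)[:2] for p in c]).astype(np.float32)
    print(z,cv2.minAreaRect(P*1000))
```

```text
[0.502 0.027 0.165] [[ 0.963 -0.27   0.001]
 [-0.27  -0.963  0.   ]
 [ 0.001 -0.    -1.   ]] [-1.027  0.264  1.07   1.831 -0.249  1.192 -1.722] 0.051548304344614694 [-0.673  0.175 -1.307]
(235, 0, 82, 121)
0.076 ((607.2421264648438, -1.259246826171875), (56.68701934814453, 75.92626190185547), 74.31371307373047)
0.09 ((605.1622924804688, -0.75390625), (53.27222442626953, 71.3525390625), 74.3138656616211)
```

View pics/w6.png

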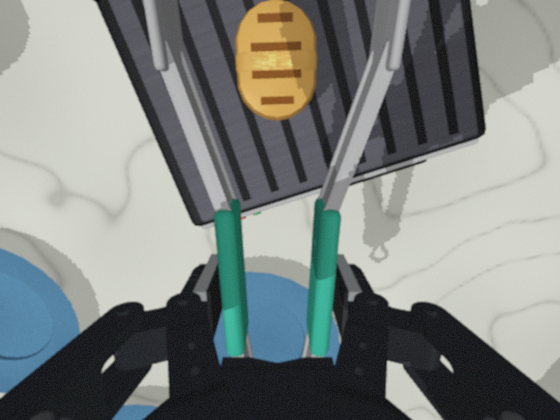

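The roll lies midway between the jaws and in line with them, about 1 mm off. I'll descend, close and look at the state.

>>> servo_tool(increments=[[[0.2,0,0,-0.07,0,0,0],[0.2,0,0.005,-0.16,0,0,0],[0.2,0,0.008,-0.25,0,0,0],[0.2,0,0.008,-0.34,0,0,0],[0.2,0,0.008,-0.42,0,0,0],[0.2,0,0.008,-0.48,0,0,0],[0.2,0,0.008,-0.48,0,0,0],[0.1,0,0.008,-0.48,0,0,0],[0,0,0.008,-0.48,0,0,0],[-0.1,0,0.008,-0.48,0,0,0],[-0.2,0,0.008,-0.48,0,0,0],[-0.3,0,0.008,-0.48,0,0,0],[-0.3,0,0.008,-0.48,0,0,0],[-0.3,0,0.008,-0.48,0,0,0]]])

```text
t: 15.62
tool_pos: [0.5024, 0.0298, 0.0687]
eef_rot: [[0.963, -0.269, 0.0], [-0.269, -0.963, 0.0], [0.0, -0.0, -1.0]]
ft_force: [-0.5, -0.3, 1.4]
opening: 0.0366
```

Run:
```python
from h import *
np.set_printoptions(precision=3,suppress=True)
im,s=snap('wrist','w7');print(s['tool_pos'],s['opening'],s['ft_force'])
```

```text
[0.502 0.03  0.069] 0.03663811803613563 [-0.504 -0.318  1.38 ]
```

View pics/w7.png

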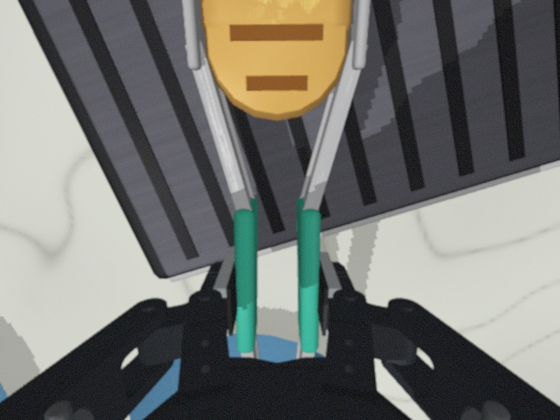

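The jaws have closed on the roll: the fingers stopped at 36.6 mm against a 30 mm command. I'll lift slowly.

>>> servo_tool(increments=[[[-0.4,0,0,0.02,0,0,0],[-0.4,0,0,0.05,0,0,0],[-0.4,0,0,0.1,0,0,0],[-0.4,0,0,0.16,0,0,0],[-0.4,0,0,0.25,0,0,0],[-0.4,0,0,0.34,0,0,0],[-0.4,0,0,0.42,0,0,0],[-0.4,0,0,0.45,0,0,0],[-0.4,0,0,0.45,0,0,0],[-0.4,0,0,0.45,0,0,0]]])

```text
t: 16.92
tool_pos: [0.5018, 0.0299, 0.1581]
eef_rot: [[0.963, -0.268, -0.001], [-0.268, -0.963, -0.0], [-0.001, 0.0, -1.0]]
ft_force: [1.1, -0.9, -1.4]
opening: 0.0367
```

Run:
```python
from h import *
np.set_printoptions(precision=3,suppress=True)
im,s=snap('wrist','w8');b,_=snap('scene','s8');print(s['tool_pos'],s['opening'],s['ft_force'],s['qpos'])
cv2.imwrite('pics/c8.png',np.hstack([cv2.resize(im[:,:,::-1],None,fx=.7,fy=.7),cv2.resize(b[90:300,200:410,::-1],(294,294))]))
```

```text
[0.502 0.03  0.158] 0.0367012589698454 [ 1.099 -0.914 -1.399] [-1.026  0.275  1.066  1.839 -0.26   1.18  -1.718]
```

View pics/c8.png

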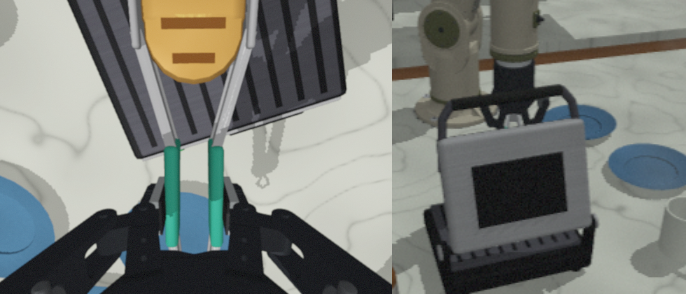

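The roll is held 90 mm up and the lid is still standing. I'll carry it to the plate, ending at TCP ≈ (0.353, 0.319) with a heading of 30°.

>>> servo_tool(increments=[[[-0.4,-0.03,0.05,0,0,0,0.02],[-0.4,-0.08,0.13,0,0,0,0.06],[-0.4,-0.14,0.23,0,0,0,0.11],[-0.4,-0.2,0.35,0,0,0,0.17],[-0.4,-0.26,0.47,0,0,0,0.23],[-0.4,-0.31,0.58,0,0,0,0.29],[-0.4,-0.35,0.67,0,0,0,0.34],[-0.4,-0.37,0.72,0,0,0,0.38],[-0.4,-0.37,0.72,0,0,0,0.38]]])

```text
t: 18.15
tool_pos: [0.4281, 0.1743, 0.1586]
eef_rot: [[0.992, 0.127, 0.0], [0.127, -0.992, -0.0], [0.0, 0.0, -1.0]]
ft_force: [-0.0, -0.0, -1.7]
opening: 0.0369
```

>>> servo_tool(increments=[[[-0.4,-0.03,0.05,0,0,0,0.02],[-0.4,-0.08,0.13,0,0,0,0.06],[-0.4,-0.14,0.23,0,0,0,0.11],[-0.4,-0.2,0.35,-0.02,0,0,0.17],[-0.4,-0.26,0.47,-0.05,0,0,0.23],[-0.4,-0.31,0.58,-0.07,0,0,0.29],[-0.4,-0.35,0.67,-0.09,0,0,0.34],[-0.4,-0.37,0.72,-0.1,0,0,0.38],[-0.4,-0.37,0.72,-0.1,0,0,0.38],[-0.4,-0.37,0.72,-0.1,0,0,0.38]]])

```text
t: 19.4
tool_pos: [0.3549, 0.317, 0.1387]
eef_rot: [[0.867, 0.499, 0.0], [0.499, -0.867, -0.0], [0.0, 0.0, -1.0]]
ft_force: [-0.9, 0.1, -1.9]
opening: 0.037
```

Run:
```python
from h import *
np.set_printoptions(precision=3,suppress=True)
b,s=snap('scene','s9');t,_=snap('top','t9');print(s['tool_pos'],s['eef_rot'],s['opening'],s['ft_force'])
def cen(im,lo,hi,f):
    m=cv2.inRange(cv2.cvtColor(im[:,:,::-1].copy(),cv2.COLOR_BGR2HSV),lo,hi);m=cv2.morphologyEx(m,cv2.MORPH_CLOSE,np.ones((7,7)))
    return [(np.round(cv2.minAreaRect(c)[0]),cv2.contourArea(c)) for c in cv2.findContours(m,0,2)[0] if cv2.contourArea(c)>f]
print('top gold',[(p,a,onz('top',*p,.155)) for p,a in cen(t,(12,110,110),(28,255,255),60)])
print('top blue',[(p,a,onz('top',*p,.018)) for p,a in cen(t,(95,110,40),(125,255,255),500)])
R=s['eef_rot'];e=np.array(s['tool_pos'])+.106*np.array([R[0][0],R[1][0],0]);print('roll est',e,proj('scene',e+[0,0,.008]),proj('top',e+[0,0,.008]))
cv2.imwrite('pics/c9.png',np.hstack([cv2.resize(b[:,:,::-1],None,fx=.75,fy=.75),cv2.resize(t[130:320,130:340,::-1],(348,315))]))
```

```text
[0.355 0.317 0.139] [[ 0.867  0.499  0.   ]
 [ 0.499 -0.867 -0.   ]
 [ 0.     0.    -1.   ]] 0.03695740275288046 [-0.921  0.093 -1.896]
top gold [(array([177., 215.]), 169.5, array([0.452, 0.365, 0.155])), (array([144., 131.]), 2648.5, array([0.741, 0.495, 0.155])), (array([63., 98.]), 1009.0, array([0.851, 0.785, 0.155]))]
top blue [(array([257., 253.]), 2020.0, array([0.332, 0.097, 0.018])), (array([186., 213.]), 893.5, array([0.473, 0.365, 0.018])), (array([468., 121.]), 691.5, array([ 0.853, -0.687,  0.018]))]
roll est [0.447 0.37  0.139] (np.float64(388.6401974978339), np.float64(172.8447198324249)) (np.float64(176.16782079452202), np.float64(216.70735644567839))
```

>>> servo_tool(increments=[[[-0.4,0,0,0,0,0,0],[-0.4,0,0,0,0,0,0],[-0.4,0,0,0,0,0,0],[-0.4,0,0,0,0,0,0]]])

```text
t: 20.0
tool_pos: [0.3542, 0.3178, 0.1386]
eef_rot: [[0.866, 0.5, -0.0], [0.5, -0.866, 0.0], [0.0, -0.0, -1.0]]
ft_force: [-0.1, -0.5, -1.5]
opening: 0.0368
```

Run:
```python
from h import *
np.set_printoptions(precision=3,suppress=True)
a=cv2.imread('pics/s8.png').astype(int);b,s=snap('scene','s10');b=b[:,:,::-1].astype(int);d=abs(a-b).max(2)
for n,(x,y,X,Y) in dict(lid=(232,180,335,265),mug=(390,232,435,275),jar=(170,268,208,318),mill=(100,258,146,322),plate=(352,205,420,232),shaker=(450,203,468,228)).items(): print(n,(d[y:Y,x:X]>25).mean().round(3))
h=cv2.cvtColor(b.astype(np.uint8),cv2.COLOR_BGR2HSV);m=cv2.inRange(h,(12,110,110),(28,255,255))[120:230,340:440];ys,xs=np.nonzero(m);print('gold scene',xs.mean()+340,ys.mean()+120,len(xs))
print(s['tool_pos'],s['opening'],s['ft_force'],s['t']); bot.finish_job()
```

```text
lid 0.011
mug 0.0
jar 0.162
mill 0.207
plate 0.095
shaker 0.0
gold scene 393.7080745341615 171.03726708074535 161
[0.354 0.318 0.139] 0.036789804965082946 [-0.144 -0.533 -1.469] 20.0
the job is handed in; nothing more can be done
```

The job is handed in at t ≈ 20 s. The roll is held in the tongs about 0.11 m above the middle of the leftmost blue plate. No verdict was reported, so whether it passed is not known.

I raised the lid by its handle and let go. Then I picked up the tongs by their grips, squeezed part-way, and lowered them over the roll along its length. I closed them, lifted, and carried the roll to the plate.

**Last checks:**
- **Roll position:** the top camera put the roll at (0.452, 0.365), against the plate's starting position of (0.445, 0.373), so about 1 cm off centre. The underside is estimated at about 0.13 m above the counter. The scene camera also saw the roll within about 5 pixels of where I expected it.
- **Grip:** the finger opening held steady at 36.6–37 mm, against a 25 mm command, so the tongs are closed on the roll. The wrist carried about 1.5 N.
- **Lid:** I estimated about 1.22–1.24 rad when I let go, and the scene picture of it hardly changed afterwards (1% of pixels).

**Not fully settled:**
- **Mill and jar:** 21% and 16% of their pixels changed between the last two scene pictures. I took this to be the arm's shadow, as the tongs passed above them and no force spike showed at the end of any move. I could not view another picture to confirm it.
- **Plate:** 9.5% of its pixels changed, which fits the roll and its shadow over it. In the last top view the roll and tongs partly hid the plate, so its final position was not measured separately.
- **Lid height:** while I still held the handle, its height suggested a steeper lid (about 1.39 rad). I trusted the horizontal position and the later wrist view, which both gave about 70°.

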